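# Roll the rolling pin into its rest

### The arm

A 6-joint arm with a two-finger parallel gripper is mounted at the origin on a cart in front of the work surface, level with it; the furniture and walls round the work are solid. World frame = base frame: x ahead of the robot, y to its left, z up, the work surface at z = 0. Lengths are in m, angles in rad, forces in N, time in s.
With the tool pointing down it reaches from about 0.35 to 0.775 m from the base axis. Payload 7.3 kg.
Tool frame: the origin (TCP) lies midway between the tips of the shut fingers; the grasp point (between the pads) lies 19 mm behind it (robot.grasp_offset is the z of the grasp point in the tool frame, in m); z points along the fingers, y is the direction in which the jaws open and shut (so a half turn about z gives the same grasp; the last joint's range is limited). The gripper opens to 92 mm and grips with 3 to 60 N. Pads are 19 mm wide; open, the fingers measure 130 mm over their backs; the gripper's body (75 mm by 190 mm) begins 47 mm behind the grasp point.
Start: joints at [1.105, 0.342, 1.524, -0, 1.275, -0.146], TCP at [0.165, 0.498, 0.227] pointing down, gripper open.
Joint ranges: [-2.53, 2.53], [-0.77, 2.02], [0.04, 2.7], [-1, 4.14], [0.28, 2.66], [-3.11, 3.11]. Speed limits (rad/s): [2.57, 2.57, 3.14, 3.14, 3.14, 3.14].

### API

Orientations are given as [roll, pitch, yaw] about the fixed x, y, z axes, in that order (R = Rz(yaw) Ry(pitch) Rx(roll)).
In Python, from cell import observe, imaging, workorder, robot gives the robot as it stands. The module is installed in compiled form; this text tells all that it offers.
- The arm moves only by the tool send_rows, never from a script. Its argument "series" is a list of rows, each a list of 7 numbers: the shift along the tool's x, y, z in m, then the turn, a rotation vector about the tool's x, y, z in rad, then the closure, from 0 (fully open) to 1 (shut). A call has 1 to 5 rows; each row shifts and turns the commanded pose from where the row before left it, along the tool's axes as they then stand; what a row does not reach is not made up. A row lasts 1/12 s, in which the tool goes at most 41.7 mm and 7.16 degrees, less where a joint would pass 70% of its speed; a pose out of reach is approached as far as the arm can. A call is refused whole if a number of a shift passes 0.0417 or a number of a turn 0.125, either way. A call with a gripper value outside its range is refused whole. The fingers move at their own pace and stop on an object; "newtons" is the grip in N (left out, the last holds). Time passes only in rows, so rows that do not move let the fingers close. It gives the time, the measured TCP pose, the force and the opening at its end, in the units of the state.
- observe(): the state, without advancing time (a new reading comes with each control period).
- imaging.read_camera(name): name is "scene" or "top"; returns a dict with "color" (400x640x3 uint8, red, green, blue), "range_z" (400x640 float32, m along the optical axis (not along the pixel's ray), 0 where there is no reading), "vfov" (degrees; the focal length in pixels is half the picture's height over the tangent of half this angle, whatever the lens; pixels are square), "cx", "cy" (the principal point, pixels), "T" (4x4, takes a point from camera to world coordinates). Camera axes: x right, y down, z forward; pixel columns grow to the right and rows downward; lengths in m; the calibration is good to about 2 mm. A picture is of the moment at which its call begins.
- workorder.hand_in(): hands the job in, once; it reports no verdict.
The state is a dict: "time": time; "qpos": joint angles; "qvel": joint speeds; "joint_efforts": joint torques, N m; "tool_pos": TCP position; "tool_rot": TCP orientation; "contact_force": force on the tool from outside, world axes, zero at the start; "torque": the same for the moment, N m; "opening": finger opening in m.
Only numpy, scipy, OpenCV 4.12 (cv2) and the standard library are available. Lean on these libraries where they do the work, as an engineer would, in place of code of your own. Each camera call takes 0.05 s, during which the arm holds its last target.

### The job

The wooden rolling pin lies loose on the counter: without picking it up, roll it along the counter by pushing on its side, up the little ramp of the wooden rest and into the groove. Then, if it sits off to one side, nudge it lengthwise by its end until it lies centred in the rest, to within about a centimetre. Keep it down on the surface the whole time, do not disturb the bottles, jug and cup around it, and leave it lying still.

Things in the scene. Friction and masses are not known exactly. Their poses are not given: they have to be found in the camera images.
- rolling_pin: Wooden rolling pin, 0.34 to 0.56 kg, in front of the rest: smooth barrel 64 mm in diameter, 200 mm long, and a dark knob 26 mm in diameter, 36 mm long at each end (272 mm over all). Origin at its centre on the axis, 32 mm above the counter at the start. Its y axis runs along the pin; x and z turn as it rolls. It rolls easily and may roll on a little when let go.
- pin_rest: Fixed wooden rest, 160 mm wide (own y), 149 mm deep. Origin on the counter under the groove; own x points away from the robot (+-0.32 rad). Along x: ramp from x = -105 mm, 1.5 mm high, to a crest 17 mm high at x = -29 mm; V groove along y, open at its ends, bottom 2 mm high at x = 0; then a 45 degree backstop to 36 mm at x = 34 mm, rail on top to 42 mm high, ends at x = 44 mm.
- seat (a point): Where the centre of the pin must end up: the point on the axis of a pin lying in the groove, centred; 6 mm in front of the bottom of the groove and 42 mm above the counter. Fixed to the rest, axes parallel to the rest's.
- sauce_1: orange squeeze bottle with a pointed cap, upright, 57 mm across, 205 mm tall, behind the rest; origin at the centre of its underside. A bystander.
- sauce_2: cream-white squeeze bottle with a pointed cap, upright, 57 mm across, 205 mm tall, to the left of the pin; origin at the centre of its underside. A bystander.
- milk_jug_b: small steel milk jug, 103 x 69 x 92 mm tall, to the right of the rest; origin at the centre of its underside. A bystander.
- cup_esp: small brown espresso cup, 64 x 87 x 50 mm tall, to the right of the pin; origin at the centre of its underside. A bystander.

How it is judged:
By the outcome, as a careful person would: the job done as asked, in the order asked, and still so for the second after the job is handed in, with the robot touching nothing.
It also fails if it takes over 58 s, if anything falls off the work surface, if the arm or the gripper's body presses on something with over 40 N, if the wrist force passes 120 N, or if a joint passes its speed limit or range.

## Working session

There is one attempt and no reset: what is moved stays moved. The work goes in short steps, Python scripts to look and compute and a tool call to move; the robot and the scene stay as the last step left them, time stands still between calls to the robot, and variables do not carry over. Pictures are saved under pics/ and viewed, and the job is handed in when it is done.

Besides the shell and the picture viewer there is one more tool, called after "Request:" as name(argument=value, ...), one argument or row to a line, values as JSON. send_rows: Moves the arm, as the interface text tells. Its arguments: {"type":"object","properties":{"series":{"type":"array","items":{"type":"array","items":{"type":"number"}}},"newtons":{"type":"number"}},"required":["series"]}

```bash
mkdir -p pics; ls; python3 - <<'E'
from cell import observe, imaging, workorder, robot
import cv2,numpy as np
s=observe();print(s)
print([a for a in dir(robot) if a[0]!='_'])
for n in("scene","top"):
    d=imaging.read_camera(n);np.savez(f'pics/{n}0.npz',**d)
    cv2.imwrite(f'pics/{n}0.png',d['color'][:,:,::-1]);print(n,d['vfov'],d['cx'],d['cy'],d['T'])
E
```

```text
pics
{'time': 0.0, 'qpos': array([ 1.10501360e+00,  3.42709422e-01,  1.52505733e+00,  2.46014646e-06,
        1.27541406e+00, -1.45992042e-01]), 'qvel': array([ 3.17121553e-04, -9.49860078e-04,  7.48354972e-04, -7.81221472e-04,
        8.67069836e-05,  5.84229547e-04]), 'joint_efforts': array([-1.28768079e-04, -4.31238627e+01, -2.44219798e+01,  7.17758643e-02,
        5.57766692e-02, -1.29798273e-04]), 'tool_pos': array([0.16482155, 0.49800226, 0.22603781]), 'tool_rot': array([-3.14002173e+00, -2.33363667e-04,  2.82180107e+00]), 'contact_force': array([-0.75061903, -0.31978514, -0.50565182]), 'torque': array([ 0.00230206, -0.02060235, -0.03876562]), 'opening': 0.09188215067833082}
['IKError', 'grasp_offset']
scene 48.51200969746551 314.2091107446211 200.86429730564151 [[ 0.7796648  -0.27325889  0.56342913 -0.26144526]
 [-0.62617297 -0.33231653  0.70531776 -0.93720842]
 [-0.00549753 -0.90271552 -0.43020283  0.6668476 ]
 [ 0.          0.          0.          1.        ]]
top 53.67533141330875 312.0533009584598 195.2541853304231 [[ 0.01652627 -0.99128399  0.13070173  0.42586877]
 [-0.99973783 -0.01845432 -0.01355403  0.09284759]
 [ 0.01584791 -0.13044347 -0.99132908  1.20977485]
 [ 0.          0.          0.          1.        ]]
```

View pics/scene0.png

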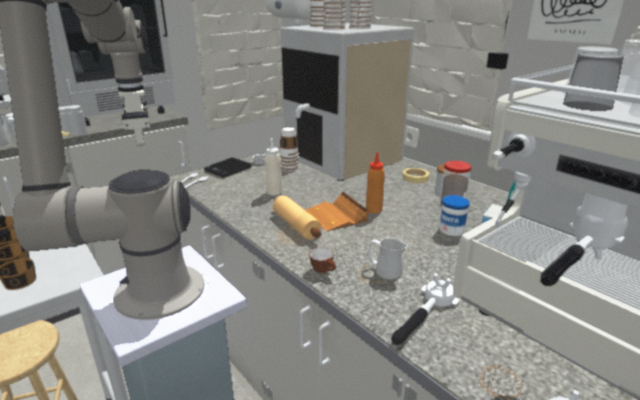

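View pics/top0.png

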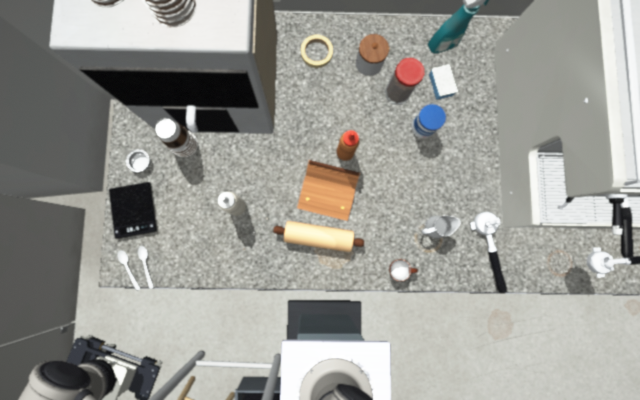

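The top view shows the pin at about (319,237), the rest at (328,190), the white bottle at (228,202), the orange bottle at (347,145), the jug at (438,228) and the cup at (401,271). Next I measure them.

```bash
cat > h.py <<'E'
import numpy as np,cv2
def load(n,i): return dict(np.load(f'pics/{n}{i}.npz'))
def snap(n,i,save=True):
    from cell import imaging
    d=imaging.read_camera(n)
    np.savez(f'pics/{n}{i}.npz',**d); cv2.imwrite(f'pics/{n}{i}.png',d['color'][:,:,::-1]); return d
def cloud(d):
    f=200/np.tan(np.radians(float(d['vfov']))/2)
    v,u=np.mgrid[0:400,0:640]; z=d['range_z']
    P=np.stack([(u-d['cx'])/f*z,(v-d['cy'])/f*z,z],-1)
    T=d['T']; return P@T[:3,:3].T+T[:3,3]
def ray(d,u,v,h):
    f=200/np.tan(np.radians(float(d['vfov']))/2);T=d['T']
    r=T[:3,:3]@np.array([(u-d['cx'])/f,(v-d['cy'])/f,1]);o=T[:3,3]
    return o+r*(h-o[2])/r[2]
E
python3 - <<'E'
from h import *
d=load('top',0);P=cloud(d);hsv=cv2.cvtColor(d['color'],cv2.COLOR_RGB2HSV)
for (u,v) in [(320,237),(279,231),(359,242),(328,190),(331,168),(228,202),(347,145),(438,228),(401,271),(250,280),(305,208),(350,217)]:
    print((u,v),hsv[v,u],P[v,u].round(4))
up=cv2.resize(d['color'][100:300,180:480],None,fx=2.6,fy=2.6,interpolation=cv2.INTER_CUBIC)
cv2.imwrite('pics/topz.png',up[:,:,::-1])
E
```

```text
(320, 237) [ 25  45 254] [0.456  0.0522 0.0616]
(279, 231) [ 10 141 101] [0.4719 0.1721 0.0453]
(359, 242) [ 10 142 126] [ 0.4438 -0.0634  0.0421]
(328, 190) [ 14 135 227] [0.6009 0.0279 0.0126]
(331, 168) [ 11 142  95] [0.6641 0.0211 0.0396]
(228, 202) [ 68   6 181] [0.5404 0.2993 0.1739]
(347, 145) [  8 169 139] [ 0.7048 -0.0147  0.1582]
(438, 228) [100   4 180] [ 0.4913 -0.3125 -0.0018]
(401, 271) [  0   0 255] [ 0.3599 -0.1946  0.0071]
(250, 280) [ 34  12 177] [ 0.3259  0.258  -0.0004]
(305, 208) [ 14 133 226] [ 0.5455  0.0973 -0.0007]
(350, 217) [ 34  10 212] [ 0.5201 -0.0412  0.001 ]
```

View pics/topz.png

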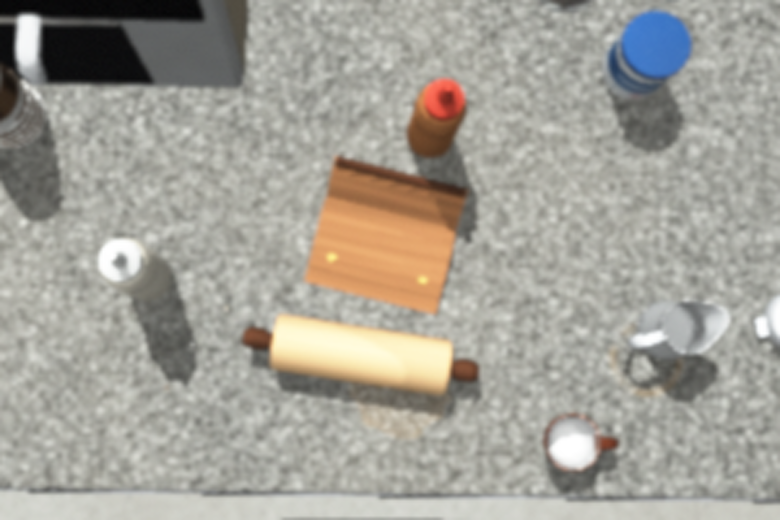

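The zoom shows the pin nearly aligned with the rest but shifted to the left. The rest's long edges are clear. Next come the poses of both.

```bash
cat >> h.py <<'E'
def rest_pose(d):
    P=cloud(d);hsv=cv2.cvtColor(d['color'],cv2.COLOR_RGB2HSV)
    m=((hsv[...,0]>5)&(hsv[...,0]<20)&(hsv[...,1]>105)).astype(np.uint8)
    m=cv2.morphologyEx(m,cv2.MORPH_OPEN,np.ones((3,3)))
    n,l,st,c=cv2.connectedComponentsWithStats(m)
    k=l[190,328]; return l==k,P
def pin(d,rr=(0.03,0.09)):
    P=cloud(d);hsv=cv2.cvtColor(d['color'],cv2.COLOR_RGB2HSV)
    return P,hsv
E
python3 - <<'E'
from h import *
d=load('top',0)
m,P=rest_pose(d)
cn=max(cv2.findContours(m.astype(np.uint8),cv2.RETR_EXTERNAL,cv2.CHAIN_APPROX_NONE)[0],key=cv2.contourArea)
print(m.sum(),cv2.approxPolyDP(cn,4,True)[:,0].tolist())
pts=cn[:,0]
# front and side corners as rays on heights
for p in cv2.approxPolyDP(cn,4,True)[:,0]:
    print(p,[ray(d,p[0],p[1],h).round(4)[:2].tolist() for h in(0.0015,0.042)],P[p[1],p[0]].round(3))
Q=P[m]; 
# ramp plane: slope direction gives yaw
r=Q[(Q[:,2]>0.003)&(Q[:,2]<0.015)&(Q[:,0]<0.63)]
# rail ridge
t=Q[Q[:,2]>0.037]; print(len(t))
f=np.polyfit(t[:,1],t[:,0],1);print('rail yaw',np.arctan(-f[0]),t.mean(0),t.min(0),t.max(0))
for name in('top','scene'):
    d=load(name,0);P=cloud(d);hsv=cv2.cvtColor(d['color'],cv2.COLOR_RGB2HSV)
    mm=(hsv[...,0]>15)&(hsv[...,0]<32)&(hsv[...,1]>30)&(P[...,2]>0.02)&(P[...,2]<0.08)&(abs(P[...,0]-.455)<.1)&(abs(P[...,1]-.055)<.2)
    q=P[mm];print(name,mm.sum(),q.mean(0).round(4),q[:,2].max())
    c=np.cov(q[:,:2].T);w,v=np.linalg.eigh(c);a=v[:,1];a=a*np.sign(a[1]);print('yaw',np.arctan2(-a[0],a[1]))
    s=(q[:,:2]-q[:,:2].mean(0))@a;print(s.min(),s.max(),'mid',(q[:,:2].mean(0)+a*(s.min()+s.max())/2))
    # least-squares cylinder axis, radius 32, z=32
    from scipy.optimize import least_squares
    def res(p):
        n=np.array([np.cos(p[0]),np.sin(p[0])]);return np.hypot(q[:,:2]@n-p[1],q[:,2]-p[2])-.032
    ss=least_squares(res,[np.arctan2(-a[0],a[1]),.45,.032],loss='soft_l1',f_scale=.002);print('cyl',ss.x,np.std(ss.fun))
    k=(hsv[...,1]>100)&(hsv[...,2]<150)&(P[...,2]>0.02)&(P[...,2]<0.06)&(abs(P[...,0]-.455)<.05)&(abs(P[...,1]-.055)<.2)
    n,l,st,c=cv2.connectedComponentsWithStats(k.astype(np.uint8))
    for i in range(1,n):
        if st[i,4]>10:print('knob',st[i],P[l==i].mean(0).round(4),P[l==i].min(0).round(3),P[l==i].max(0).round(3))
E
```

```text
2490 [[309, 161], [298, 207], [347, 219], [358, 173]]
[309 161] [[0.6927, 0.0876], [0.6838, 0.0878]] [0.686 0.088 0.032]
[298 207] [[0.548, 0.1189], [0.5439, 0.118]] [0.548 0.119 0.003]
[347 219] [[0.5138, -0.0319], [0.5109, -0.0278]] [ 0.514 -0.032  0.002]
[358 173] [[0.6577, -0.0655], [0.6499, -0.0602]] [ 0.65  -0.06   0.041]
145
rail yaw 0.43779589476774505 [0.6448917  0.02104507 0.13750578] [ 0.42586877 -0.06028826  0.03716847] [0.68496332 0.09284759 1.20977485]
top 1484 [0.4585 0.056  0.0565] 0.07072503549644504
yaw -0.13483775478374818
-0.10004132603868592 0.12824002387959335 mid [0.46034556 0.06992659]
cyl [-0.13462143  0.44770954  0.03124865] 0.002406327861558634
knob [274 226  10   8  62] [0.4755 0.1735 0.0421] [0.466 0.16  0.037] [0.487 0.188 0.049]
knob [353 239  10   7  60] [ 0.4436 -0.0602  0.042 ] [ 0.435 -0.072  0.034] [ 0.453 -0.046  0.047]
scene 926 [0.4407 0.0357 0.0499] 0.06650859476142512
yaw -0.0928838139402125
-0.11512336235780816 0.15410550544172252 mid [0.44246943 0.05515394]
cyl [-0.13327406  0.4471651   0.03152848] 0.0048888882135566655
knob [276 211  26  23  43] [0.4261 0.0468 0.0246] [ 0.415 -0.027  0.02 ] [0.439 0.137 0.031]
knob [309 227  11  10  83] [ 0.4372 -0.0631  0.0371] [ 0.427 -0.081  0.023] [ 0.466 -0.039  0.046]
```

```bash
cat >> h.py <<'E'
from scipy.spatial.transform import Rotation as R
def delta(target,yaw):
    from cell import observe
    s=observe();r=R.from_euler('xyz',s['tool_rot']);t=R.from_euler('xyz',[np.pi,0,yaw])
    p=s['tool_pos']
    print('t',round(s['time'],2),'pos',p.round(4),'rot',s['tool_rot'].round(4),'F',s['contact_force'].round(2))
    print('tool-axes shift (now):',r.inv().apply(np.array(target)-p).round(4),'(after turn):',t.inv().apply(np.array(target)-p).round(4),'turn',(r.inv()*t).as_rotvec().round(4))
E
python3 -c "
from h import *
delta([.4053,.064,.226],3.007)"
```

```text
t 0.1 pos [0.1649 0.4981 0.2261] rot [-3.1403e+00 -2.0000e-04  2.8219e+00] F [-0.45 -1.06  0.54]
tool-axes shift (now): [-0.3647 -0.3365  0.0005] (after turn): [-2.965e-01 -3.979e-01  1.000e-04] turn [-0.0013 -0.0003 -0.1851]
```

Request:
send_rows(
  series=[
    [0, 0, 0, 0, 0, -0.0925, 0],
    [0, 0, 0, 0, 0, -0.0925, 0],
    [-0.02, -0.0265, 0, 0, 0, 0, 0],
    [-0.02, -0.0265, 0, 0, 0, 0, 0],
    [-0.02, -0.0265, 0, 0, 0, 0, 0],
  ],
)

```text
time: 0.52
tool_pos: [0.2138, 0.4104, 0.2261]
tool_rot: [-3.141, -0.0, 3.008]
contact_force: [0.7, -0.6, 1.0]
opening: 0.0919
```

Request:
send_rows(
  series=[
    [-0.02, -0.0265, 0, 0, 0, 0, 0],
    [-0.02, -0.0265, 0, 0, 0, 0, 0],
    [-0.02, -0.0265, 0, 0, 0, 0, 0],
    [-0.02, -0.0265, 0, 0, 0, 0, 0],
    [-0.02, -0.0265, 0, 0, 0, 0, 0],
  ],
)

```text
time: 0.93
tool_pos: [0.2953, 0.2653, 0.2266]
tool_rot: [-3.141, -0.0, 3.007]
contact_force: [1.0, 1.3, 0.2]
opening: 0.0917
```

Request:
send_rows(
  series=[
    [-0.02, -0.0265, 0, 0, 0, 0, 0],
    [-0.02, -0.0265, 0, 0, 0, 0, 0],
    [-0.02, -0.0265, 0, 0, 0, 0, 0],
    [-0.02, -0.0265, 0, 0, 0, 0, 0],
    [-0.02, -0.0265, 0, 0, 0, 0, 0],
  ],
)

```text
time: 1.35
tool_pos: [0.3766, 0.1205, 0.2266]
tool_rot: [3.141, -0.0, 3.007]
contact_force: [0.3, 0.1, 0.5]
opening: 0.0917
```

```bash
python3 -c "
from h import *
delta([.4053,.064,.027],3.007)"
```

```text
t 1.35 pos [0.3766 0.1205 0.2266] rot [ 3.1415e+00 -3.0000e-04  3.0067e+00] F [0.29 0.13 0.46]
tool-axes shift (now): [-0.036  -0.0521  0.1996] (after turn): [-0.036  -0.0521  0.1996] turn [ 0.0001 -0.0003 -0.0003]
```

Request:
send_rows(
  series=[
    [-0.018, -0.026, 0, 0, 0, 0, 0],
    [-0.018, -0.026, 0, 0, 0, 0, 0],
    [0, 0, 0.04, 0, 0, 0, 0],
    [0, 0, 0.04, 0, 0, 0, 0],
    [0, 0, 0.04, 0, 0, 0, 0],
  ],
)

```text
time: 1.77
tool_pos: [0.4054, 0.065, 0.1056]
tool_rot: [3.141, 0.002, 3.005]
contact_force: [1.2, -0.4, -1.2]
opening: 0.0917
```

```bash
python3 -c "
from h import *
delta([.4053,.064,.027],3.007)
snap('scene',1)"
```

```text
t 1.77 pos [0.4054 0.065  0.1056] rot [3.1412e+00 2.1000e-03 3.0049e+00] F [ 1.19 -0.41 -1.24]
tool-axes shift (now): [ 0.0001 -0.001   0.0786] (after turn): [-0.     -0.001   0.0786] turn [ 0.0003  0.0021 -0.0021]
```

View pics/scene1.png

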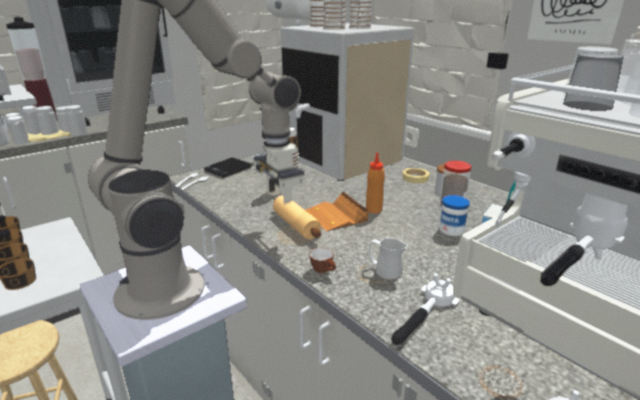

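```bash
python3 -c "
from h import *
d=load('scene',1);T=np.linalg.inv(d['T']);f=200/np.tan(np.radians(float(d['vfov']))/2)
for p in [(.4054,.065,.1056),(.459,.057,.032),(.54,.3,.17),(.165,.498,.226)]:
    q=T[:3,:3]@np.array(p)+T[:3,3];print(p,q[0]/q[2]*f+d['cx'],q[1]/q[2]*f+d['cy'])
print(cloud(d)[185,272],cloud(d)[165,278])
d=snap('top',1)
"
```

```text
(0.4054, 0.065, 0.1056) 279.1593232742788 197.97297490201146
(0.459, 0.057, 0.032) 295.7665982365849 215.601065257723
(0.54, 0.3, 0.17) 271.7500492876753 148.44291804450862
(0.165, 0.498, 0.226) 140.69729829745572 140.69215629711692
[0.41061657 0.10880937 0.13165859] [0.37476261 0.01758266 0.23188773]
```

View pics/top1.png

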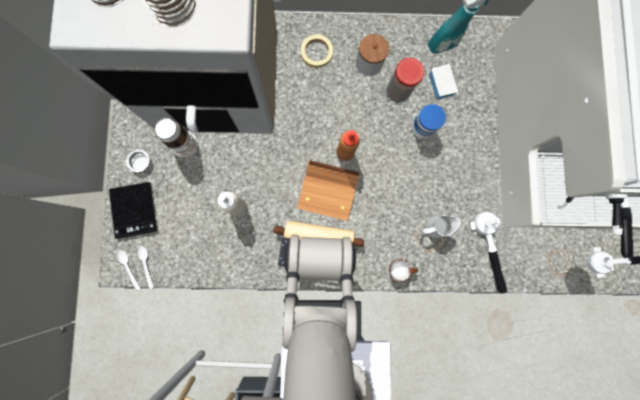

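The gripper is where it should be, squarely behind the pin (top view around (318,258)). I lower it next.

Request:
send_rows(
  series=[
    [0, 0, 0.03, 0, 0, 0, 0],
    [0, 0, 0.03, 0, 0, 0, 0],
    [0, 0, 0.018, 0, 0, 0, 0],
    [0, 0, 0, 0, 0, 0, 0],
  ],
)

```text
time: 2.2
tool_pos: [0.4042, 0.0659, 0.0278]
tool_rot: [-3.141, -0.004, 3.007]
contact_force: [-0.5, 0.2, -0.2]
opening: 0.0915
```

```bash
python3 -c "
from h import *
delta([.4053,.064,.027],3.007)
d=snap('scene',2)
cv2.imwrite('pics/s2z.png',cv2.resize(d['color'][100:280,200:440],None,fx=3,fy=3,interpolation=cv2.INTER_CUBIC)[:,:,::-1])"
```

```text
t 2.2 pos [0.4042 0.0659 0.0278] rot [-3.1413 -0.0038  3.0071] F [-0.52  0.19 -0.21]
tool-axes shift (now): [-0.0013 -0.0017  0.0008] (after turn): [-0.0013 -0.0017  0.0008] turn [-0.0003 -0.0038  0.0001]
```

View pics/s2z.png

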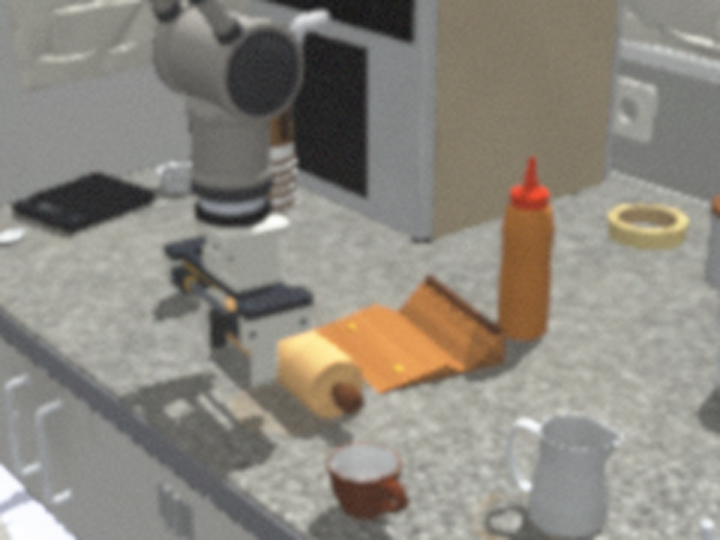

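Request:
send_rows(
  series=[
    [-0.005, 0, 0, 0, 0, 0, 0],
    [-0.004, 0, 0, 0, 0, 0, 0],
    [-0.003, 0, 0, 0, 0, 0, 0],
    [-0.003, 0, 0, 0, 0, 0, 0],
    [-0.003, 0, 0, 0, 0, 0, 0],
  ],
)

```text
time: 2.67
tool_pos: [0.4239, 0.0633, 0.0295]
tool_rot: [3.141, 0.002, 3.007]
contact_force: [-0.4, 0.5, -0.2]
opening: 0.0917
```

Request:
send_rows(
  series=[
    [-0.004, 0, 0, 0, 0, 0.008, 0],
    [-0.004, 0, 0, 0, 0, 0.009, 0],
    [-0.004, 0, 0, 0, 0, 0.009, 0],
    [-0.004, 0, 0, 0, 0, 0.009, 0],
    [-0.004, 0, 0, 0, 0, 0.009, 0],
  ],
)

```text
time: 3.08
tool_pos: [0.4431, 0.0602, 0.0286]
tool_rot: [3.142, -0.0, 2.962]
contact_force: [-0.6, -0.8, -0.6]
opening: 0.0915
```

```bash
cat >> h.py <<'E'
def pinfit(d,guess):
    # barrel axis from depth points of barrel colour, + knob centroids
    from scipy.optimize import least_squares
    P=cloud(d);hsv=cv2.cvtColor(d['color'],cv2.COLOR_RGB2HSV)
    near=(abs(P[...,0]-guess[0])<.08)&(abs(P[...,1]-guess[1])<.17)
    mm=(hsv[...,0]>15)&(hsv[...,0]<32)&(hsv[...,1]>30)&(hsv[...,1]<110)&(P[...,2]>.03)&(P[...,2]<.09)&near
    q=P[mm]
    def res(p):
        n=np.array([np.cos(p[0]),np.sin(p[0])]);return np.hypot(q[:,:2]@n-p[1],q[:,2]-p[2])-.032
    x=least_squares(res,[-.18,guess[0],.04],loss='soft_l1',f_scale=.002).x
    k=((hsv[...,1]>100)&(hsv[...,2]<170)&(P[...,2]>.03)&(P[...,2]<.075)&near).astype(np.uint8)
    n,l,st,c=cv2.connectedComponentsWithStats(k)
    a=np.array([-np.sin(x[0]),np.cos(x[0])]);nn=np.array([np.cos(x[0]),np.sin(x[0])])
    print('npts',len(q),'yaw,off,z',x.round(4))
    for i in range(1,n):
        if st[i,4]>12:
            s=P[l==i][:,:2]@a; print(' knob',st[i].tolist(),P[l==i].mean(0).round(4),'along',np.percentile(s,[2,50,98]).round(4))
    s=q[:,:2]@a;print(' barrel along',np.percentile(s,[1,99]).round(4), 'axis pts at s mean', (nn*x[1]+a*np.percentile(s,[1,99]).mean()).round(4))
E
python3 -c "
from h import *
delta([.582,.032,.027],2.9186)
d=snap('top',3);pinfit(d,(.48,.05))
d=snap('scene',3)
cv2.imwrite('pics/s3z.png',cv2.resize(d['color'][100:280,200:440],None,fx=3,fy=3,interpolation=cv2.INTER_CUBIC)[:,:,::-1])"
```

```text
t 3.08 pos [0.4431 0.0602 0.0286] rot [ 3.1415 -0.      2.9619] F [-0.64 -0.8  -0.6 ]
tool-axes shift (now): [-0.1417 -0.0029  0.0016] (after turn): [-0.1417  0.0032  0.0016] turn [ 0.0001 -0.      0.0433]
npts 313 yaw,off,z [-0.1305  0.4769  0.0314]
 knob [276, 217, 10, 7, 61] [0.5038 0.1695 0.0421] along [0.2196 0.234  0.2467]
 knob [354, 230, 11, 7, 61] [ 0.4711 -0.0644  0.0429] along [-0.0161 -0.0033  0.0111]
 barrel along [0.0144 0.2135] axis pts at s mean [0.4876 0.0509]
```

View pics/s3z.png

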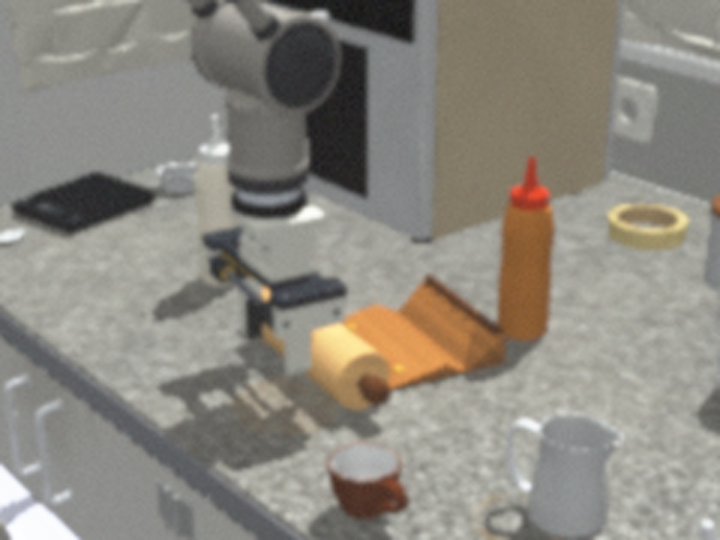

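View pics/top3.png

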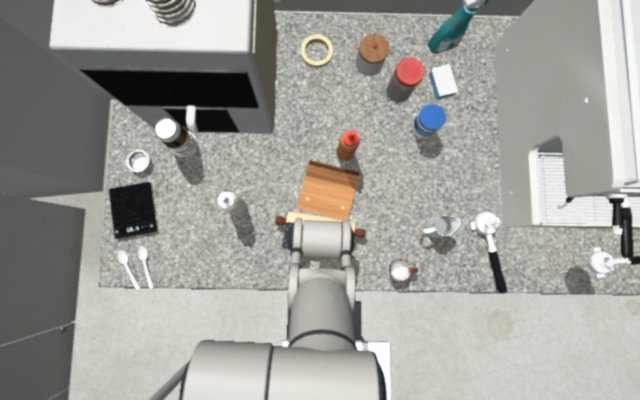

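Request:
send_rows(
  series=[
    [-0.005, 0, 0, 0, 0, 0.011, 0],
    [-0.005, 0, 0, 0, 0, 0.011, 0],
    [-0.005, 0, 0, 0, 0, 0.011, 0],
    [-0.004, 0, 0, 0, 0, 0.011, 0],
    [-0.004, 0, 0, 0, 0, 0, 0],
  ],
)

```text
time: 3.6
tool_pos: [0.4659, 0.0556, 0.0287]
tool_rot: [3.141, 0.0, 2.918]
contact_force: [-1.6, 0.6, 0.6]
opening: 0.0921
```

```bash
python3 -c "
from h import *
delta([.582,.032,.028],2.9186)
d=snap('top',4);pinfit(d,(.51,.05))
d=snap('scene',4)
cv2.imwrite('pics/s4z.png',cv2.resize(d['color'][100:280,200:440],None,fx=3,fy=3,interpolation=cv2.INTER_CUBIC)[:,:,::-1])"
```

```text
t 3.6 pos [0.4659 0.0556 0.0287] rot [3.1414e+00 4.0000e-04 2.9178e+00] F [-1.57  0.61  0.61]
tool-axes shift (now): [-0.1185  0.0027  0.0008] (after turn): [-0.1185  0.0027  0.0007] turn [ 0.0002  0.0004 -0.0008]
npts 188 yaw,off,z [-0.1386  0.501   0.0311]
 knob [277, 208, 10, 8, 61] [0.5287 0.1663 0.042 ] along [0.224  0.2377 0.2516]
 knob [357, 221, 9, 8, 56] [ 0.496  -0.0688  0.0426] along [-0.011   0.0006  0.012 ]
 barrel along [-0.011   0.2182] axis pts at s mean [0.5105 0.0334]
```

View pics/s4z.png

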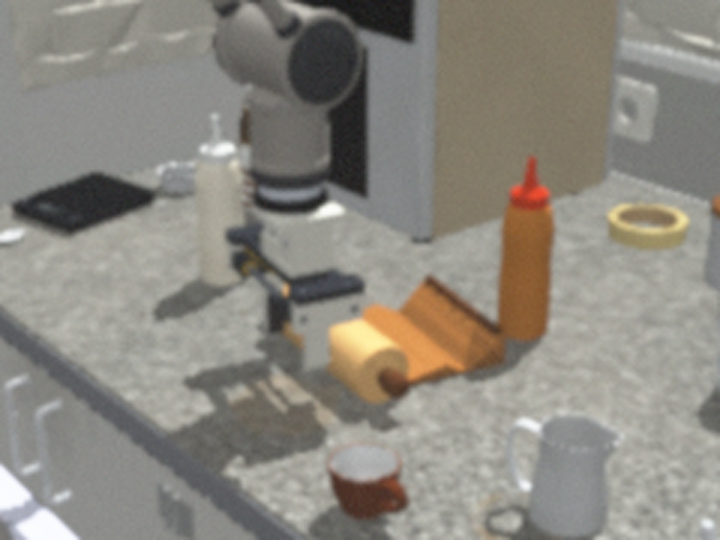

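Request:
send_rows(
  series=[
    [-0.004, 0, 0, 0, 0, 0, 0],
    [-0.004, 0, 0, 0, 0, 0, 0],
    [-0.004, 0, 0, 0, 0, 0, 0],
    [-0.004, 0, 0, 0, 0, 0, 0],
    [-0.004, 0, 0, 0, 0, 0, 0],
  ],
)

```text
time: 4.12
tool_pos: [0.4838, 0.0514, 0.0285]
tool_rot: [-3.141, -0.003, 2.919]
contact_force: [-4.7, 1.3, 2.5]
opening: 0.0921
```

```bash
python3 -c "
from h import *
delta([.582,.032,.028],2.9186)
d=snap('top',5);pinfit(d,(.53,.045))
d=snap('scene',5)
cv2.imwrite('pics/s5z.png',cv2.resize(d['color'][100:280,200:440],None,fx=3,fy=3,interpolation=cv2.INTER_CUBIC)[:,:,::-1])"
```

```text
t 4.12 pos [0.4838 0.0514 0.0285] rot [-3.1413e+00 -2.7000e-03  2.9188e+00] F [-4.71  1.31  2.47]
tool-axes shift (now): [-0.1     0.0027  0.0003] (after turn): [-0.1     0.0028  0.0005] turn [-0.0003 -0.0027  0.0002]
npts 106 yaw,off,z [-0.0878  0.5324  0.0325]
 knob [279, 201, 10, 7, 60] [0.552  0.1615 0.0433] along [0.1957 0.2096 0.2228]
 knob [359, 220, 7, 7, 45] [ 0.4996 -0.0715  0.045 ] along [-0.0367 -0.0272 -0.0183]
 barrel along [-0.0335  0.1932] axis pts at s mean [0.5373 0.0329]
```

View pics/s5z.png

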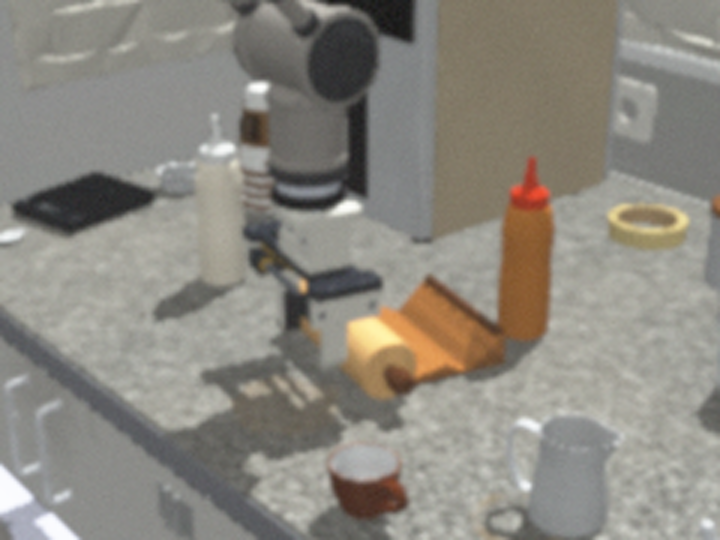

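Request:
send_rows(
  series=[
    [-0.004, 0, 0, 0, 0, 0, 0],
    [-0.004, 0, 0, 0, 0, 0, 0],
    [-0.004, 0, 0, 0, 0, 0, 0],
    [-0.004, 0, 0, 0, 0, 0, 0],
    [-0.004, 0, 0, 0, 0, 0, 0],
  ],
)

```text
time: 4.63
tool_pos: [0.504, 0.0469, 0.0287]
tool_rot: [-3.142, -0.001, 2.919]
contact_force: [-6.4, 1.1, 2.9]
opening: 0.0918
```

Request:
send_rows(
  series=[
    [-0.004, 0, 0, 0, 0, 0, 0],
    [-0.004, 0, 0, 0, 0, 0, 0],
    [-0.004, 0, 0, 0, 0, 0, 0],
    [-0.004, 0, 0, 0, 0, 0, 0],
    [-0.004, 0, 0, 0, 0, 0, 0],
  ],
)

```text
time: 5.05
tool_pos: [0.5241, 0.0424, 0.0287]
tool_rot: [3.142, -0.0, 2.919]
contact_force: [-4.6, 2.0, 2.7]
opening: 0.0919
```

```bash
python3 -c "
from h import *
delta([.582,.032,.028],2.9186)
d=snap('top',6);pinfit(d,(.57,.04))
d=snap('scene',6)
cv2.imwrite('pics/s6z.png',cv2.resize(d['color'][100:280,200:440],None,fx=3,fy=3,interpolation=cv2.INTER_CUBIC)[:,:,::-1])"
```

```text
t 5.05 pos [0.5241 0.0424 0.0287] rot [ 3.1415 -0.      2.9188] F [-4.56  2.01  2.74]
tool-axes shift (now): [-0.0587  0.0027  0.0007] (after turn): [-0.0587  0.0027  0.0007] turn [ 0.0001 -0.      0.0002]
npts 102 yaw,off,z [-0.3115  0.522   0.0406]
 knob [349, 173, 10, 5, 27] [ 0.6458 -0.0488  0.0369] along [0.1391 0.1505 0.1668]
 knob [282, 187, 10, 7, 58] [0.5922 0.153  0.0525] along [0.3126 0.3275 0.3408]
 knob [362, 206, 8, 7, 44] [ 0.5401 -0.0811  0.0531] along [0.0783 0.0885 0.0975]
 barrel along [0.0825 0.3112] axis pts at s mean [0.5573 0.0274]
```

View pics/s6z.png

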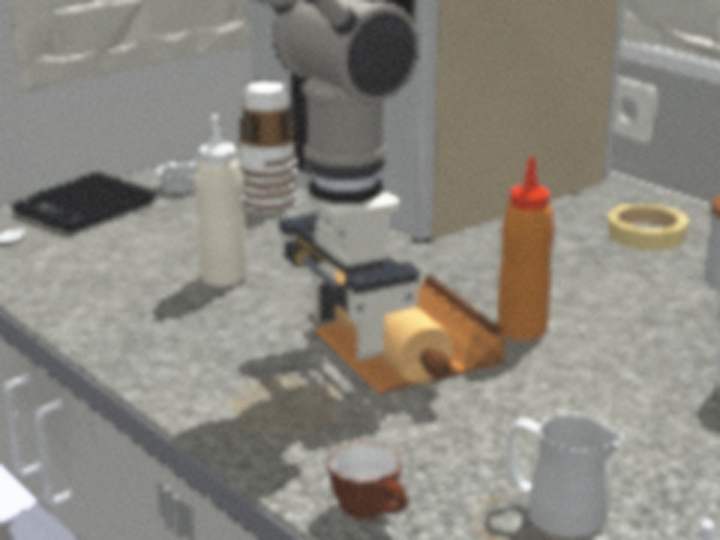

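View pics/top6.png

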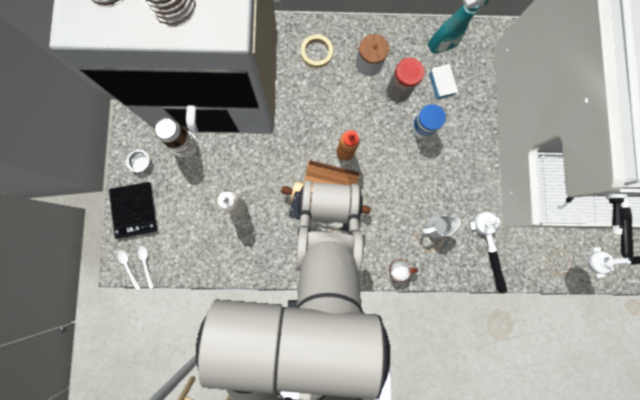

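Request:
send_rows(
  series=[
    [-0.004, 0, 0, 0, 0, 0, 0],
    [-0.004, 0, 0, 0, 0, 0, 0],
    [-0.004, 0, 0, 0, 0, 0, 0],
    [-0.004, 0, 0, 0, 0, 0, 0],
    [-0.004, 0, 0, 0, 0, 0, 0],
  ],
)

```text
time: 5.57
tool_pos: [0.5433, 0.0381, 0.0287]
tool_rot: [3.142, -0.0, 2.919]
contact_force: [-5.0, 0.8, 2.9]
opening: 0.0915
```

Request:
send_rows(
  series=[
    [-0.003, 0, 0, 0, 0, 0, 0],
    [-0.003, 0, 0, 0, 0, 0, 0],
    [-0.003, 0, 0, 0, 0, 0, 0],
    [-0.003, 0, 0, 0, 0, 0, 0],
    [-0.002, 0, 0, 0, 0, 0, 0],
  ],
)

```text
time: 5.98
tool_pos: [0.5584, 0.0347, 0.0289]
tool_rot: [3.141, 0.003, 2.919]
contact_force: [0.0, 0.5, 0.3]
opening: 0.0921
```

```bash
python3 -c "
from h import *
delta([.582,.032,.028],2.9186)
d=snap('top',7);pinfit(d,(.6,.03))
d=snap('scene',7)
cv2.imwrite('pics/s7z.png',cv2.resize(d['color'][100:280,200:440],None,fx=3,fy=3,interpolation=cv2.INTER_CUBIC)[:,:,::-1])"
```

```text
t 5.98 pos [0.5584 0.0347 0.0289] rot [3.1412e+00 2.6000e-03 2.9186e+00] F [0.02 0.52 0.3 ]
tool-axes shift (now): [-0.0236  0.0026  0.001 ] (after turn): [-0.0236  0.0026  0.0009] turn [0.0004 0.0026 0.    ]
npts 96 yaw,off,z [-0.1298  0.602   0.0471]
 knob [309, 163, 27, 5, 49] [0.6734 0.0493 0.0406] along [0.0983 0.138  0.1719]
 knob [285, 175, 10, 7, 58] [0.6269 0.1453 0.0592] along [0.2112 0.2256 0.2381]
 knob [365, 194, 8, 7, 43] [ 0.5739 -0.088   0.0598] along [-0.0239 -0.0127 -0.0043]
 barrel along [-0.0263  0.2093] axis pts at s mean [0.6087 0.0128]
```

View pics/s7z.png

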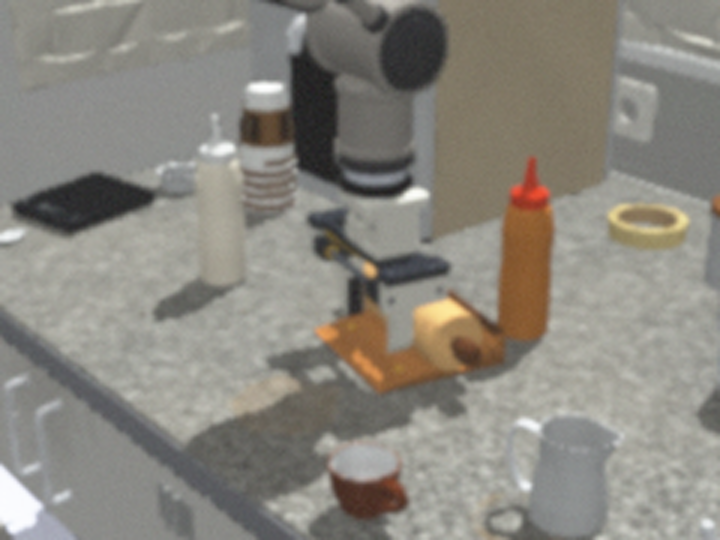

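Request:
send_rows(
  series=[
    [-0.002, 0, 0, 0, 0, 0, 0],
    [-0.003, 0, 0, 0, 0, 0, 0],
    [-0.003, 0, 0, 0, 0, 0, 0],
    [-0.003, 0, 0, 0, 0, 0, 0],
    [-0.003, 0, 0, 0, 0, 0, 0],
  ],
)

```text
time: 6.5
tool_pos: [0.571, 0.0318, 0.0287]
tool_rot: [3.141, 0.0, 2.919]
contact_force: [0.9, -0.2, 0.0]
opening: 0.0917
```

Request:
send_rows(
  series=[
    [-0.001, 0, 0, 0, 0, 0, 0],
    [0, 0, 0, 0, 0, 0, 0],
    [0, 0, 0, 0, 0, 0, 0],
    [0, 0, 0, 0, 0, 0, 0],
    [0, 0, 0, 0, 0, 0, 0],
  ],
)

```text
time: 6.92
tool_pos: [0.5714, 0.0317, 0.0287]
tool_rot: [3.142, -0.0, 2.919]
contact_force: [0.5, -0.2, -0.2]
opening: 0.0918
```

```bash
python3 -c "
from h import *
delta([.582,.032,.028],2.9186)
d=snap('top',8);pinfit(d,(.62,.02))
d=snap('scene',8)
cv2.imwrite('pics/s8z.png',cv2.resize(d['color'][100:280,200:440],None,fx=3,fy=3,interpolation=cv2.INTER_CUBIC)[:,:,::-1])"
```

```text
t 6.92 pos [0.5714 0.0317 0.0287] rot [ 3.1415e+00 -2.0000e-04  2.9189e+00] F [ 0.47 -0.24 -0.23]
tool-axes shift (now): [-0.0103  0.0026  0.0007] (after turn): [-0.0103  0.0026  0.0007] turn [ 0.0001 -0.0002  0.0003]
npts 96 yaw,off,z [-0.1381  0.6245  0.0394]
 knob [341, 154, 12, 6, 40] [ 0.6972 -0.0235  0.0531] along [0.0569 0.0727 0.0877]
 knob [287, 168, 10, 7, 56] [0.6496 0.1391 0.052 ] along [0.2136 0.2274 0.2409]
 knob [366, 187, 8, 8, 44] [ 0.5951 -0.0937  0.0518] along [-0.0206 -0.0108 -0.002 ]
 barrel along [-0.0248  0.2162] axis pts at s mean [0.6317 0.0088]
```

View pics/s8z.png

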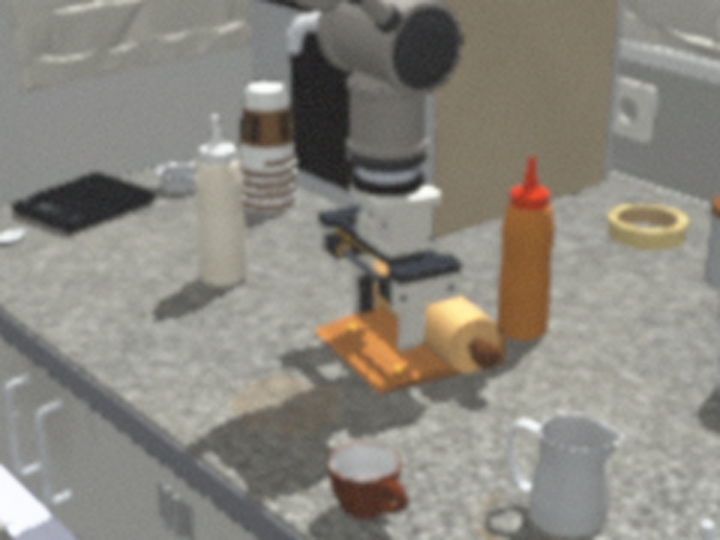

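The pin has dropped into the groove with no force on the fingers. I back off for a clear view.

Request:
send_rows(
  series=[
    [0.015, 0, 0, 0, 0, 0, 0],
    [0.03, 0, 0, 0, 0, 0, 0],
    [0.03, 0, -0.01, 0, 0, 0, 0],
    [0.03, 0, -0.03, 0, 0, 0, 0],
    [0.03, 0, -0.03, 0, 0, 0, 0],
  ],
)

```text
time: 7.43
tool_pos: [0.4384, 0.0615, 0.0973]
tool_rot: [-3.141, -0.004, 2.919]
contact_force: [0.6, -0.1, 1.5]
opening: 0.092
```

Request:
send_rows(
  series=[
    [0.025, 0, -0.03, 0, 0, 0, 0],
    [0.025, 0, -0.03, 0, 0, 0, 0],
    [0, 0, -0.03, 0, 0, 0, 0],
    [0, 0, 0, 0, 0, 0, 0],
  ],
)

```text
time: 7.77
tool_pos: [0.3939, 0.0727, 0.1928]
tool_rot: [3.139, 0.01, 2.92]
contact_force: [2.2, -0.7, 1.0]
opening: 0.0917
```

```bash
python3 -c "
from h import *
delta([.582,.032,.028],2.9186)
d=snap('top',9);pinfit(d,(.62,.02))
cv2.imwrite('pics/t9z.png',cv2.resize(d['color'][100:300,180:480],None,fx=2.6,fy=2.6,interpolation=cv2.INTER_CUBIC)[:,:,::-1])"
```

```text
t 7.77 pos [0.3939 0.0727 0.1928] rot [3.1394 0.01   2.9198] F [ 2.19 -0.73  1.  ]
tool-axes shift (now): [-0.1908  0.0013  0.1668] (after turn): [-0.1925  0.0019  0.1648] turn [0.0022 0.01   0.0012]
npts 1383 yaw,off,z [-0.232   0.6019  0.0409]
 knob [342, 155, 11, 5, 35] [ 0.6967 -0.0235  0.0533] along [0.1226 0.138  0.1505]
 knob [309, 161, 50, 16, 194] [0.6636 0.0134 0.0388] along [0.0923 0.1655 0.2392]
 knob [287, 168, 10, 7, 57] [0.6499 0.1391 0.0518] along [0.2709 0.285  0.298 ]
 knob [300, 183, 55, 15, 92] [0.5947 0.0324 0.0487] along [0.0898 0.1703 0.2462]
 knob [364, 187, 10, 8, 57] [ 0.5956 -0.0904  0.0517] along [0.0363 0.0487 0.0625]
 barrel along [0.0675 0.2641] axis pts at s mean [0.6239 0.023 ]
```

View pics/t9z.png

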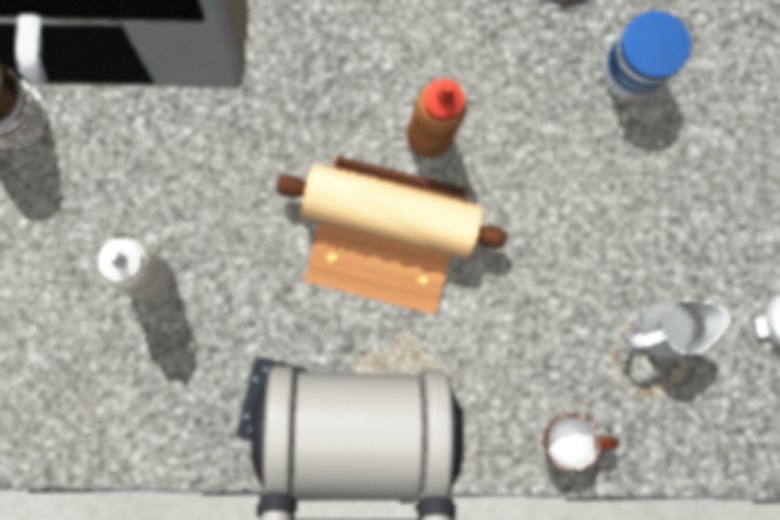

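The pin lies in the groove, parallel to the rest: yaw is -0.23 against -0.22, and axis height is 41 mm. It measures about 1 mm off centre, so it needs no nudge. I cross-check from the scene camera and confirm it is still.

```bash
python3 - <<'E'
from h import *
d=snap('top',10);pinfit(d,(.62,.02))
s=snap('scene',10);P=cloud(s);hsv=cv2.cvtColor(s['color'],cv2.COLOR_RGB2HSV)
a=np.array([.223,.975]);xr=np.array([.975,-.223]);g=np.array([.6285,.0215])
m=(hsv[...,0]>15)&(hsv[...,0]<32)&(hsv[...,1]>30)&(P[...,2]>.045)&(P[...,2]<.09)&(abs(P[...,0]-.62)<.1)&(abs(P[...,1]-.02)<.16)
q=P[m];print('pin scene',len(q),np.percentile((q[:,:2]-g)@a,[1,99]).round(4))
# rest in the first, unobstructed scene pic and now
for i in (0,10):
    for n in('top','scene'):
        t=load(n,i);P=cloud(t);h=cv2.cvtColor(t['color'],cv2.COLOR_RGB2HSV)
        r=(P[...,:2]-g)@xr;w=(P[...,:2]-g)@a
        mm=(h[...,0]>5)&(h[...,0]<20)&(h[...,1]>110)&(abs(w)<.1)&(r>-.1)&(r<-.05)&(P[...,2]<.02)
        print(i,n,'rest along y',mm.sum(),np.percentile(w[mm],[1,99]).round(4))
cv2.imwrite('pics/s10z.png',cv2.resize(s['color'][100:280,200:440],None,fx=3,fy=3,interpolation=cv2.INTER_CUBIC)[:,:,::-1])
E
```

```text
npts 1389 yaw,off,z [-0.2294  0.6025  0.041 ]
 knob [342, 155, 11, 5, 39] [ 0.697  -0.0245  0.0545] along [0.1208 0.1345 0.1486]
 knob [309, 161, 50, 16, 198] [0.6631 0.0122 0.0391] along [0.0893 0.1616 0.2373]
 knob [287, 168, 10, 7, 56] [0.6498 0.1391 0.0513] along [0.2695 0.2833 0.2968]
 knob [300, 183, 58, 15, 96] [0.5941 0.0293 0.0486] along [0.0816 0.1655 0.2445]
 knob [363, 187, 11, 8, 58] [ 0.5956 -0.0899  0.0521] along [0.0346 0.0478 0.0618]
 barrel along [0.0659 0.2625] axis pts at s mean [0.6241 0.0229]
pin scene 686 [-0.1027  0.0974]
0 top rest along y 839 [-0.0769  0.0776]
0 scene rest along y 432 [-0.0825  0.0755]
10 top rest along y 838 [-0.0768  0.0776]
10 scene rest along y 438 [-0.0824  0.0771]
```

View pics/s10z.png

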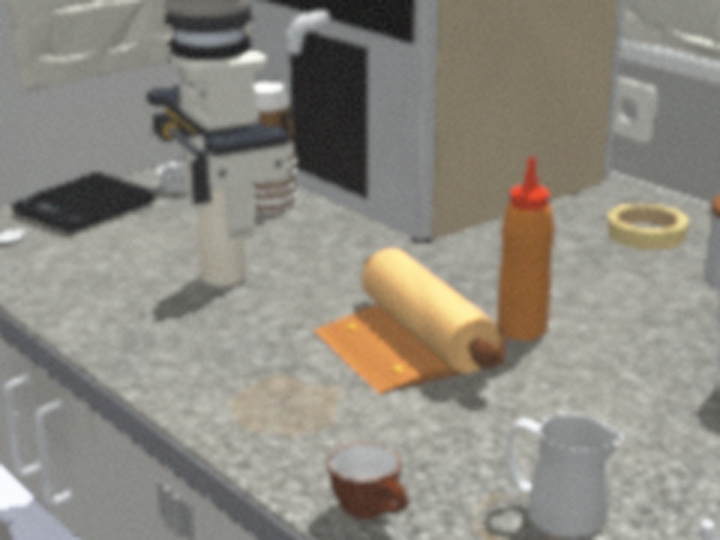

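The scene view puts the barrel at -103 to +97 mm and the rest at -82 to +77 mm, so the two are centred to within about 1 mm. The pin has not moved between pictures, the other items stand where they were, and the gripper is clear. I hand in.

```bash
python3 -c "
from cell import workorder
print(workorder.hand_in())"
```

```text
the job is handed in; nothing more can be done
None
```

The rolling pin is in the groove of the rest, centred and lying still, and I handed the job in at about 8 s. I pushed it along the counter, up the ramp and over the crest with the open fingers side by side behind the barrel. The largest pushing force I read was about 7 N. Then I backed the arm clear.

- **Position:** the pin's axis is 41 mm above the counter (42 expected). It is parallel to the rest to within about 0.01 rad.
- **Centring:** both cameras put the pin within about 1–2 mm of the middle of the rest, so I did not nudge it by its end.
- **Stillness and surroundings:** the pin did not shift between the last pictures. The bottles, jug and cup look unmoved in them; I did not measure their positions again.
- **Check that disagreed:** while the gripper hid most of the barrel, the barrel fit gave wrong angles, so I used the end knobs instead. The final measurements came from a clear view.

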